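# Find the hidden battery-door release on the car-wash charging unit

## Task

The battery door on top of the white charging unit is held shut by a hidden catch: one stretch of the blue band along the top, in front of the door, is a flush push button that looks like the rest. Feel gently along the band with your fingertips until a place gives, press it all the way in so that the door springs open, then let go and leave the door standing open. Pick nothing up, and leave the bottle, the tin and the block where they stand.

Things in the scene. Friction and masses are not known exactly. Their poses are not given: they have to be found in the camera images.
- unit: White charging unit fixed to the bench, 220 mm deep (its x, from -100 to +120), 420 mm wide (its y), 120 mm high. Origin on the bench under the middle of its width; x points from its front (roughly facing the robot) to its back, z up. Its top face is level, at z = 120 mm
- door_edge (a point): Middle of the battery door's near edge, on its upper face, moving with the door. The door is a grey flap flush in the unit's top, 115 mm (x) by 250 mm (y), hinged along its far edge at the unit's x = +100 mm; it opens upward, away from the band
- band (a point): Centre of the blue band's top, 118 mm above the bench (2 mm below the unit's top), axes as the unit's. The band shows 50 mm (x) by 180 mm (y), level, with pale cross lines 50 mm apart. One 49 x 49 mm stretch between two lines is the button, flush with the rigid rest, its centre within 55 mm of here along y (not told where). A fingertip must lie wholly on it to push it in
- release (a joint): Travel of the hidden button, m: 0 = flush, 0.006 = fully in. It is sprung: starts to move at about 2 N, fully in at about 5.5 N, and comes back when let go. The catch lets the door go at about 0.004
- door (a joint): Angle of the battery door, rad: 0 = shut, 1.45 = fully open (against its stop). A light spring swings it open within about 2 s once the catch is released and holds it there
- bottle_mid (a point): Middle of a white bottle with blue cap, 62 mm across, 170 mm high, standing on the bench beside the unit; must stay
- tin_mid (a point): Middle of a metal wax tin, 64 mm across, 40 mm high, standing on the unit's top beside the door; must stay
- block_mid (a point): Middle of a yellow block, 70 by 100 by 45 mm high, lying on the bench beside the unit; must stay

How it is judged:
By the outcome, as a careful person would: the job done as asked, in the order asked, and still so for the second after the job is handed in, with the robot touching nothing.
It also fails if it takes over 51 s, if anything falls off the work surface, if the arm or the gripper's body presses on something with over 40 N, if the wrist force passes 120 N, or if a joint passes its speed limit or range.

## Robot

A 6-joint arm with a two-finger parallel gripper is mounted at the origin on the work surface. World frame = base frame: x ahead of the robot, y to its left, z up, the work surface at z = 0. Lengths are in m, angles in rad, forces in N, time in s.
With the tool pointing down it reaches from about 0.425 to 0.95 m from the base axis. Payload 3.5 kg.
Tool frame: the origin (TCP) lies on the centre line of the jaws, within the pads' length; the fingertips stand 11 mm ahead of it and the grasp point (between the pads) lies 8 mm behind it; x points along the fingers, y is the direction in which the jaws open and shut, and the axes are right-handed (so a half turn about x gives the same grasp; the last joint's range is limited). The gripper opens to 85 mm and grips with 20 to 120 N. Pads are 22 mm wide; open, the fingers measure 114 mm over their backs; the gripper's body (76 mm by 85 mm) begins 54 mm behind the grasp point. The pads swing forward as they close: fully open they stand 13 mm farther back than shut.
Start: joints at [-1.484, 0.286, 1.577, -0, 1.279, -0.15], TCP at [0.158, -0.656, 0.242] pointing down, gripper open.
Joint ranges: [-2.77, 2.77], [-0.9, 2.22], [0.21, 2.48], [-1.53, 4.67], [0.24, 2.81], [-2.84, 2.84]. Speed limits (rad/s): [2.79, 2.79, 3.14, 3.14, 3.14, 3.14].

## Interface

Orientations are given as a unit quaternion [x, y, z, w].
In Python, from plant import ctrl gives the robot as it stands. The module is installed in compiled form; this text tells all that it offers.
- The arm moves only by the tool drive_tool, never from a script. Its argument "series" is a list of rows, each a list of 2 entries, a list of its own where there are three numbers: the shift along the tool's x, y, z in units of 50 mm (1.0 is 50 mm), then the turn, a rotation vector about the tool's x, y, z in degrees. A call has 1 to 5 rows; each row shifts and turns the pose as measured when the row begins, along the tool's axes as they then stand; what a row does not reach is not made up. A row lasts 1/10 s, in which the tool goes at most 50 mm and 8.59 degrees, less where a joint would pass 70% of its speed; a pose out of reach is approached as far as the arm can. A call is refused whole if a number of a shift passes 1 or a number of a turn 8.59, either way. A call with a gripper value outside its range is refused whole. "grip" is the gripper's target within -1 to 1 (fully open at 1, half-way at 0, shut at -1), set as the call begins (left out, the last holds). The fingers move at their own pace and stop on an object; "newtons" is the grip in N (left out, the last holds). Time passes only in rows, so rows that do not move let the fingers close. It gives the time, the measured TCP pose, the force and the opening at its end, in the units of the state.
- ctrl.get_state(): the state, without advancing time (a new reading comes with each control period).
- ctrl.read_camera(name): name is "scene" or "top" or "wrist"; returns a dict with "img" (480x640x3 uint8, red, green, blue), "camera_matrix" (3x3 intrinsics, pixels), "k1" (the pictures are not rectified: a ray, as slopes to the right and down, at radius r is drawn at 1 + k1 r^2 times it, then the intrinsics apply), "R" (3x3) and "t" (3): a world point X has camera coordinates R X + t. Camera axes: x right, y down, z forward; pixel columns grow to the right and rows downward; lengths in m; the calibration is good to about 2 mm. A picture is of the moment at which its call begins. There is no depth.
- ctrl.sign_off(): hands the job in, once; it reports no verdict.
The state is a dict: "time": time; "qpos": joint angles; "dq": joint speeds; "joint_efforts": joint torques, N m; "eef_pos": TCP position; "tcp_rot": TCP orientation; "contact_force": force on the tool from outside, world axes, zero at the start; "wrist_torque": the same for the moment, N m; "opening": opening from 0.0 (shut) to 1.0 (fully open).
Only numpy, scipy, OpenCV 4.12 (cv2) and the standard library are available. Lean on these libraries where they do the work, as an engineer would, in place of code of your own. Each camera call takes 0.05 s, during which the arm holds its last target.

## Working session

There is one attempt and no reset: what is moved stays moved. The work goes in short steps, Python scripts to look and compute and a tool call to move; the robot and the scene stay as the last step left them, time stands still between calls to the robot, and variables do not carry over. Pictures are saved under pics/ and viewed, and the job is handed in when it is done.

Besides the shell and the picture viewer there is one more tool, called by a JSON object that holds its "method" and its "body", one argument or row to a line. drive_tool: Moves the arm, as the interface text tells. Its arguments: {"type":"object","properties":{"series":{"type":"array"},"grip":{"type":"number"},"newtons":{"type":"number"}},"required":["series"]}

```bash
mkdir -p pics; python3 - <<'E'
from plant import ctrl
import cv2,pickle
s=ctrl.get_state();print(s)
for n in("scene","top","wrist"):
    c=ctrl.read_camera(n);cv2.imwrite(f"pics/{n}0.png",c["img"][:,:,::-1]);pickle.dump(c,open(n+".pkl","wb"));print(n,c["camera_matrix"],c["k1"],c["R"],c["t"])
E
```

```text
{'time': 0.0, 'qpos': array([-1.48400671e+00,  2.87169071e-01,  1.57819083e+00, -2.77269798e-05,
        1.27859815e+00, -1.50030009e-01]), 'dq': array([-0.00051151, -0.00025531,  0.00139229, -0.00047942,  0.00029681,
        0.0015572 ]), 'joint_efforts': array([-1.17003794e-03, -4.05989635e+01, -2.92623478e+01, -2.76839064e-04,
        5.85108486e-03,  4.15739379e-06]), 'eef_pos': array([ 0.15831019, -0.65551693,  0.24093739]), 'tcp_rot': array([ 0.70217167,  0.08437179, -0.70213755,  0.08269944]), 'contact_force': array([ 0.34503773,  0.52024672, -0.33727981]), 'wrist_torque': array([ 0.00502655,  0.01987394, -0.02207244]), 'opening': 1.0005438505741147}
scene [[506.38308093   0.         319.98980378]
 [  0.         506.38308093 224.74424541]
 [  0.           0.           1.        ]] -0.025076477158215035 [[-0.42774087  0.90374689 -0.01671245]
 [ 0.74503344  0.34203239 -0.57265961]
 [-0.51182314 -0.25740125 -0.81962288]] [ 0.20615035 -0.36834604  1.3160668 ]
top [[557.17819908   0.         319.28984772]
 [  0.         557.17819908 243.54689945]
 [  0.           0.           1.        ]] -0.09271447636620694 [[ 0.00168625 -0.99996544  0.00814059]
 [-0.99417168 -0.00255388 -0.10777821]
 [ 0.10779527 -0.0079114  -0.99414163]] [0.01960379 0.5961344  1.24142672]
wrist [[412.63366939   0.         317.44693328]
 [  0.         412.63366939 239.73453045]
 [  0.           0.           1.        ]] 0.003204938660765705 [[ 0.23432967 -0.97215414 -0.00243683]
 [-0.93682404 -0.22648187  0.26658336]
 [-0.25971202 -0.06018551 -0.96380878]] [-0.67332392 -0.03335861  0.37934727]
```

View pics/scene0.png

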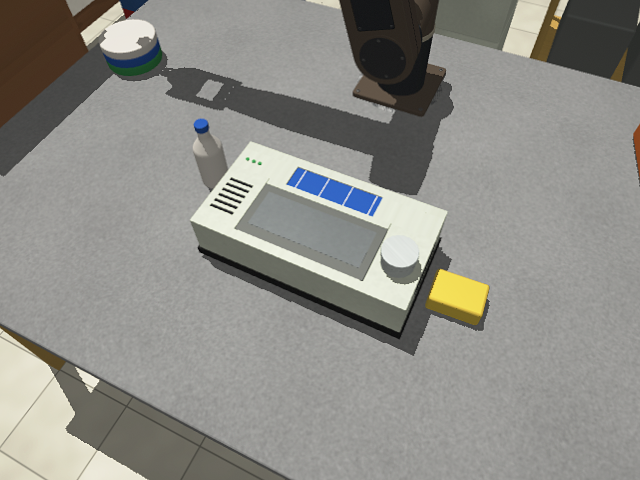

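View pics/top0.png

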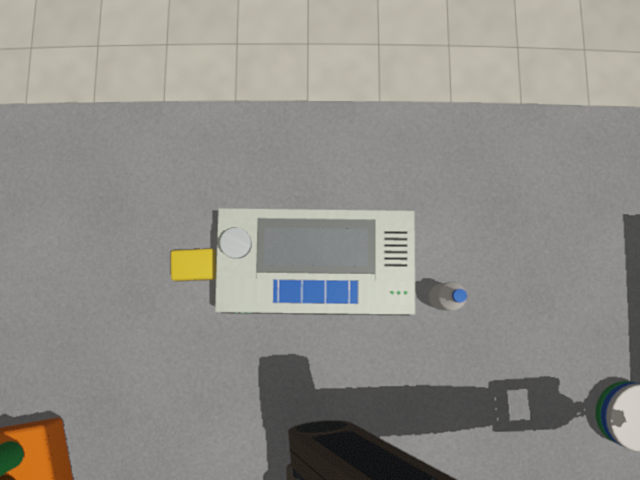

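The top view shows the unit at cols 217–414, with the band at about (273–358, 280–304), the tin at (235,242), the block on the left and the bottle at (452,295). I'll zoom in on the band.

```bash
python3 - <<'E'
import cv2
i=cv2.imread("pics/top0.png")[200:320,210:420];cv2.imwrite("pics/topz.png",cv2.resize(i,None,fx=3.8,fy=3.8,interpolation=cv2.INTER_CUBIC))
i=cv2.imread("pics/scene0.png")[150:230,270:400];cv2.imwrite("pics/scz.png",cv2.resize(i,None,fx=6,fy=6,interpolation=cv2.INTER_CUBIC))
E
cat > h.py <<'E'
import numpy as np,cv2
def ray(c,px):
    K=c["camera_matrix"];k=c["k1"]
    p=cv2.undistortPoints(np.array([[px]],float),K,np.array([k,0,0,0,0.]))[0,0]
    d=c["R"].T@np.array([p[0],p[1],1]);o=-c["R"].T@c["t"];return o,d
def onz(c,px,z):
    o,d=ray(c,px);return o+d*(z-o[2])/d[2]
def proj(c,X):
    return cv2.projectPoints(np.array(X,float).reshape(-1,1,3),cv2.Rodrigues(c["R"])[0],c["t"],c["camera_matrix"],np.array([c["k1"],0,0,0,0.]))[0][:,0]
E
python3 - <<'E'
import sys;sys.path.insert(0,'.')
from h import *;import pickle
np.set_printoptions(precision=4,suppress=True)
for n in("top","scene"):
    c=pickle.load(open(n+".pkl","rb"));im=c["img"].astype(int)
    m=((im[:,:,2]>130)&(im[:,:,0]<90)&(im[:,:,2]-im[:,:,0]>80)).astype('uint8')
    m=cv2.morphologyEx(m,cv2.MORPH_CLOSE,np.ones((5,5)))
    nn,l,st,ce=cv2.connectedComponentsWithStats(m)
    k=1+np.argmax([s[4] if (200<ce_[0]<420 and 150<ce_[1]<320) else 0 for s,ce_ in zip(st[1:],ce[1:])])
    ys,xs=np.where(l==k)
    P=np.array([onz(c,(x,y),.118)[:2] for x,y in zip(xs,ys)],dtype=np.float32)
    print(n,st[k],cv2.minAreaRect(P),cv2.boxPoints(cv2.minAreaRect(P)))
E
```

```text
top [ 274  280   83   23 1814] ((0.4859256446361542, 0.030435383319854736), (0.0463787242770195, 0.17361889779567719), 0.08873037248849869) [[ 0.4626  0.1172]
 [ 0.4629 -0.0564]
 [ 0.5092 -0.0563]
 [ 0.509   0.1173]]
scene [ 287  168   95   48 1798] ((0.4833352863788605, 0.03133285790681839), (0.17726710438728333, 0.04715787246823311), 89.38978576660156) [[ 0.4588 -0.057 ]
 [ 0.506  -0.0575]
 [ 0.5079  0.1197]
 [ 0.4607  0.1202]]
```

View pics/topz.png

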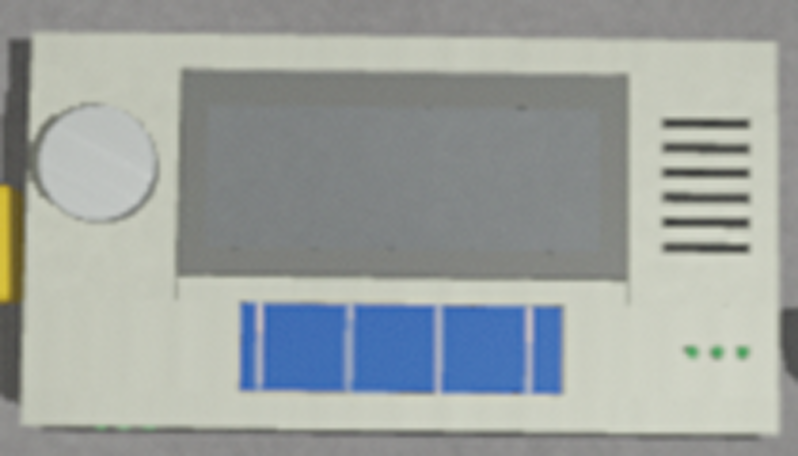

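View pics/scz.png

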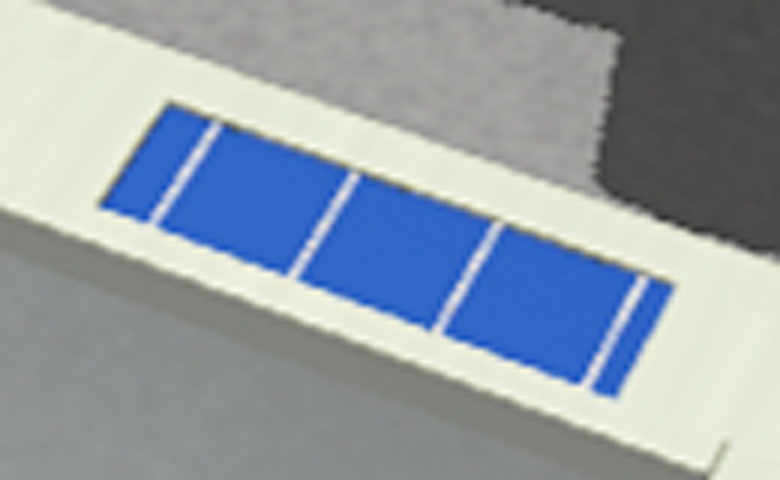

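```bash
cat >> h.py <<'E'
from scipy.spatial.transform import Rotation as Ro
def go(s,tgt,Rt=None):
    R=Ro.from_quat(s["tcp_rot"]);d=R.inv().apply(np.array(tgt)-s["eef_pos"])/0.05
    w=(R.inv()*Rt).as_rotvec(degrees=True) if Rt is not None else None
    return d,w
# tool x down, y along world -y / +y
E
python3 - <<'E'
import sys;sys.path.insert(0,'.')
from h import *;import pickle
from plant import ctrl
np.set_printoptions(precision=4,suppress=True)
c=pickle.load(open("top.pkl","rb"))
for p in [(278.4,292),(301.8,292),(325.3,292),(349.2,292),(290.1,291.8),(313.5,291.8),(337.2,292)]: print(p,onz(c,p,.118))
for p in [(217,209),(414,211),(414,313),(216,312),(258,218.5),(375,219.5),(375,273.5),(257,272)]: print(p,onz(c,p,.12))
print('bottle',onz(c,(460,296),.17))
s=ctrl.get_state();R=Ro.from_quat(s["tcp_rot"]).as_matrix();print(R)
for sg in (1,-1):
  Y=np.array([0,sg,0.]);X=np.array([0,0,-1.]);Rt=Ro.from_matrix(np.c_[X,Y,np.cross(X,Y)])
  print(sg,go(s,[.485,.03,.25],Rt))
E
```

```text
(278.4, 292) [0.4836 0.1077 0.118 ]
(301.8, 292) [0.4838 0.0583 0.118 ]
(325.3, 292) [0.4839 0.0087 0.118 ]
(349.2, 292) [ 0.4839 -0.0418  0.118 ]
(290.1, 291.8) [0.4841 0.083  0.118 ]
(313.5, 291.8) [0.4842 0.0336 0.118 ]
(337.2, 292) [ 0.4839 -0.0165  0.118 ]
(217, 209) [0.6606 0.2412 0.12  ]
(414, 211) [ 0.6575 -0.182   0.12  ]
(414, 313) [ 0.4397 -0.1786  0.12  ]
(216, 312) [0.441  0.2388 0.12  ]
(258, 218.5) [0.6401 0.1527 0.12  ]
(375, 219.5) [ 0.6387 -0.0976  0.12  ]
(375, 273.5) [ 0.523  -0.0966  0.12  ]
(257, 272) [0.5257 0.1533 0.12  ]
bottle [ 0.4746 -0.2645  0.17  ]
[[-0.0002  0.2346 -0.9721]
 [ 0.0019 -0.9721 -0.2346]
 [-1.     -0.0018 -0.0003]]
1 (array([ -0.1506, -11.7982,  -9.5678]), array([-166.4324,   -0.1566,   -0.0054]))
-1 (array([ -0.1506, -11.7982,  -9.5678]), array([13.5675, -0.0037,  0.1073]))
```

{"method": "drive_tool", "body": {
  "series": [
    [[0,0,0],[8,0,0]],
    [[0,0,0],[5.6,0,0]],
    [[0,-0.6,-0.6],[0,0,0]],
    [[0,-0.6,-0.6],[0,0,0]],
    [[0,-0.6,-0.6],[0,0,0]]
  ],
  "grip": -1,
  "newtons": 20
}}

```text
time: 0.65
eef_pos: [0.2471, -0.5666, 0.2379]
tcp_rot: [-0.706, 0.005, 0.708, 0.009]
contact_force: [0.4, -0.3, 1.0]
opening: 0.142
```

{"method": "drive_tool", "body": {
  "series": [
    [[0,-0.6,-0.6],[0,0,0]],
    [[0,-0.6,-0.6],[0,0,0]],
    [[0,-0.6,-0.6],[0,0,0]],
    [[0,-0.6,-0.6],[0,0,0]],
    [[0,-0.6,-0.6],[0,0,0]]
  ]
}}

```text
time: 1.15
eef_pos: [0.4044, -0.4122, 0.2366]
tcp_rot: [-0.706, 0.005, 0.708, 0.011]
contact_force: [0.4, -0.1, 0.1]
opening: -0.002
```

{"method": "drive_tool", "body": {
  "series": [
    [[-0.1,-0.9,-0.15],[0,0,0]],
    [[-0.1,-0.9,-0.15],[0,0,0]],
    [[0,-0.9,-0.15],[0,0,0]],
    [[0,-0.9,-0.15],[0,0,0]],
    [[0,-0.9,-0.15],[0,0,0]]
  ]
}}

```text
time: 1.65
eef_pos: [0.4492, -0.1795, 0.2471]
tcp_rot: [-0.706, 0.004, 0.708, 0.011]
contact_force: [0.5, 0.4, -0.8]
opening: 0.005
```

{"method": "drive_tool", "body": {
  "series": [
    [[0,-0.9,-0.15],[0,0,0]],
    [[0,-0.9,-0.15],[0,0,0]],
    [[0,-0.9,-0.15],[0,0,0]],
    [[0,-0.9,-0.15],[0,0,0]],
    [[0,0,0],[0,0,0]]
  ]
}}

```text
time: 2.15
eef_pos: [0.4822, 0.0123, 0.2484]
tcp_rot: [-0.706, 0.002, 0.708, 0.01]
contact_force: [-0.3, 0.0, -0.1]
opening: 0.002
```

```bash
cat > q.py <<'E'
from h import *
from plant import ctrl
import sys
np.set_printoptions(precision=4,suppress=True)
X=np.array([0,0,-1.]);Y=np.array([0,-1.,0]);DN=Ro.from_matrix(np.c_[X,Y,np.cross(X,Y)])
s=ctrl.get_state();print(s["time"],s["eef_pos"],s["contact_force"],s["opening"]);print(s["qpos"])
if len(sys.argv)>3: print(go(s,[float(a) for a in sys.argv[1:4]],DN))
E
python3 q.py .480 .0335 .2; python3 -c "
from plant import ctrl;import cv2
for n in('wrist','scene'):cv2.imwrite('pics/%s1.png'%n,ctrl.read_camera(n)['img'][:,:,::-1])"
```

```text
2.15 [0.4822 0.0123 0.2484] [-0.3435  0.0324 -0.1195] 0.0015155972105694987
[-0.1909 -0.1539  2.0295  0.0117  1.2699  1.3929]
(array([ 0.972 , -0.4124,  0.0495]), array([-0.9475,  0.0973,  0.6703]))
```

View pics/wrist1.png

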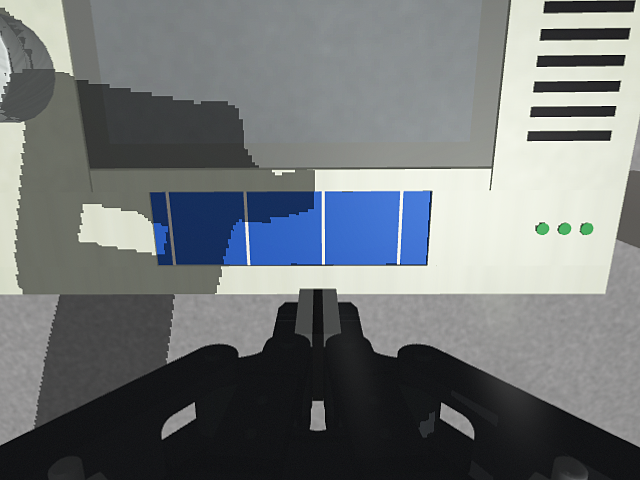

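View pics/scene1.png

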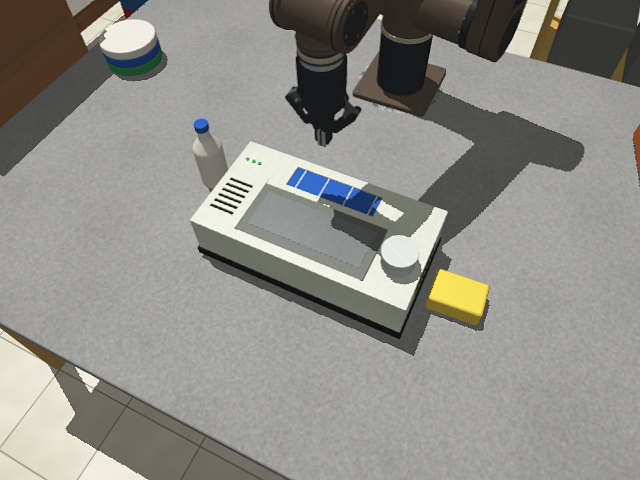

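The wrist view shows the three cells between lines at cols ~169, 247, 323 and 401, with closed fingertips at (318,295). I'll descend over the middle cell.

{"method": "drive_tool", "body": {
  "series": [
    [[0,-0.42,0.05],[-0.9,0,0.7]],
    [[0.6,0,0],[0,0,0]],
    [[0.6,0,0],[0,0,0]],
    [[0.5,0,0],[0,0,0]],
    [[0,0,0],[0,0,0]]
  ]
}}

```text
time: 2.75
eef_pos: [0.4807, 0.0228, 0.162]
tcp_rot: [0.707, -0.007, -0.707, -0.002]
contact_force: [-0.8, -0.1, -1.2]
opening: 0.001
```

```bash
python3 q.py .480 .0335 .135
```

```text
2.75 [0.4807 0.0228 0.162 ] [-0.7533 -0.0744 -1.1724] 0.0013401477701076771
[-0.1608 -0.0637  2.1133 -0.0069  1.0902  1.4265]
(array([ 0.5392, -0.2178,  0.0171]), array([-0.7646, -0.046 , -0.3624]))
```

{"method": "drive_tool", "body": {
  "series": [
    [[0.2,-0.24,0.02],[-0.7,0,-0.3]],
    [[0.25,0,0],[0,0,0]],
    [[0,0,0],[0,0,0]]
  ]
}}

```text
time: 3.05
eef_pos: [0.4812, 0.0329, 0.1401]
tcp_rot: [0.708, -0.002, -0.706, -0.001]
contact_force: [-0.5, -0.2, 0.0]
opening: -0.002
```

```bash
python3 q.py .480 .0335 .132
```

```text
3.05 [0.4812 0.0329 0.1401] [-0.5411 -0.2403  0.0278] -0.0017000557743167828
[-0.1421 -0.0324  2.128  -0.001   1.042   1.4339]
(array([ 0.1622, -0.0122,  0.0255]), array([-0.2682, -0.2219, -0.079 ]))
```

Now feel downward gently.

{"method": "drive_tool", "body": {
  "series": [
    [[0.12,0,0],[0,0,0]],
    [[0.04,0,0],[0,0,0]],
    [[0,0,0],[0,0,0]]
  ]
}}

```text
time: 3.35
eef_pos: [0.4826, 0.0326, 0.1332]
tcp_rot: [0.71, -0.002, -0.705, -0.001]
contact_force: [0.3, 1.8, -0.0]
opening: -0.0
```

{"method": "drive_tool", "body": {
  "series": [
    [[0.02,0,0],[0,0,0]],
    [[0,0,0],[0,0,0]]
  ]
}}

```text
time: 3.55
eef_pos: [0.4832, 0.0326, 0.1329]
tcp_rot: [0.71, -0.002, -0.704, -0.001]
contact_force: [-0.7, -0.2, 0.1]
opening: 0.003
```

{"method": "drive_tool", "body": {
  "series": [
    [[0.02,0,0],[0,0,0]],
    [[0,0,0],[0,0,0]]
  ]
}}

```text
time: 3.75
eef_pos: [0.4835, 0.0326, 0.1323]
tcp_rot: [0.71, -0.002, -0.704, -0.001]
contact_force: [0.4, 0.4, -0.4]
opening: -0.0
```

{"method": "drive_tool", "body": {
  "series": [
    [[0.04,0,0.05],[0,0,0]],
    [[0.03,0,0],[0,0,0]]
  ]
}}

```text
time: 3.95
eef_pos: [0.481, 0.0326, 0.129]
tcp_rot: [0.711, -0.002, -0.704, -0.001]
contact_force: [-5.2, 0.5, 9.6]
opening: 0.001
```

{"method": "drive_tool", "body": {
  "series": [
    [[0.04,0,0],[0,0,0]]
  ]
}}

```text
time: 4.05
eef_pos: [0.481, 0.0326, 0.129]
tcp_rot: [0.71, -0.002, -0.704, -0.0]
contact_force: [-8.6, 0.3, 20.4]
opening: -0.001
```

{"method": "drive_tool", "body": {
  "series": [
    [[0.04,0,0],[0,0,0]]
  ]
}}

```text
time: 4.15
eef_pos: [0.481, 0.0326, 0.129]
tcp_rot: [0.709, -0.002, -0.705, -0.0]
contact_force: [-5.9, 1.1, 12.7]
opening: -0.003
```

Rigid: contact at TCP z=0.129, more than 12 N and no give. I'll lift and go to the right-hand cell.

{"method": "drive_tool", "body": {
  "series": [
    [[-0.2,0,0],[0,0,0]],
    [[-0.1,0,0],[0,0,0]],
    [[0,0.6,0],[0,0,0]],
    [[0,0.4,0],[0,0,0]],
    [[0,0,0],[0,0,0]]
  ]
}}

```text
time: 4.65
eef_pos: [0.4817, -0.0182, 0.1466]
tcp_rot: [0.711, -0.001, -0.703, 0.001]
contact_force: [-0.1, 0.2, 0.4]
opening: 0.004
```

```bash
python3 q.py .480 -.0165 .133
```

```text
4.65 [ 0.4817 -0.0182  0.1466] [-0.1176  0.2102  0.4148] 0.003580305836843498
[-0.2483 -0.0462  2.128  -0.0006  1.0489  1.3238]
(array([ 0.2715, -0.0345,  0.0376]), array([-0.0584, -0.5988, -0.1845]))
```

{"method": "drive_tool", "body": {
  "series": [
    [[0.18,-0.03,0.03],[0,-0.6,-0.2]],
    [[0.1,0,0],[0,0,0]],
    [[0,0,0],[0,0,0]]
  ]
}}

```text
time: 4.95
eef_pos: [0.4799, -0.0156, 0.1311]
tcp_rot: [-0.707, 0.0, 0.708, 0.001]
contact_force: [0.4, 0.1, -0.7]
opening: 0.003
```

{"method": "drive_tool", "body": {
  "series": [
    [[0.03,0,0],[0,0,0]]
  ]
}}

```text
time: 5.05
eef_pos: [0.4797, -0.015, 0.1291]
tcp_rot: [-0.706, -0.0, 0.708, 0.001]
contact_force: [0.2, 0.2, -0.0]
opening: -0.002
```

{"method": "drive_tool", "body": {
  "series": [
    [[0.03,0.01,0],[0,0,0]]
  ]
}}

```text
time: 5.15
eef_pos: [0.4798, -0.015, 0.129]
tcp_rot: [-0.706, -0.001, 0.708, 0.001]
contact_force: [-6.5, 1.2, 16.3]
opening: -0.004
```

Rigid too (16 N, no give), so I'll try the left-hand cell at y=0.083.

{"method": "drive_tool", "body": {
  "series": [
    [[-0.2,0,0],[0,0,0]],
    [[-0.1,-0.3,0],[0,0,0]],
    [[0,-0.7,0],[0,0,0]],
    [[0,-0.7,0],[0,0,0]],
    [[0,-0.3,0],[0,0,0]]
  ]
}}

```text
time: 5.65
eef_pos: [0.4815, 0.0875, 0.1475]
tcp_rot: [0.708, -0.0, -0.707, -0.002]
contact_force: [-1.4, -0.2, -0.4]
opening: 0.002
```

{"method": "drive_tool", "body": {
  "series": [
    [[0,0,0],[0,0,0]]
  ]
}}

```text
time: 5.75
eef_pos: [0.4815, 0.0893, 0.1479]
tcp_rot: [0.708, 0.001, -0.706, -0.001]
contact_force: [-0.7, -0.8, -0.2]
opening: 0.0
```

```bash
python3 q.py .480 .083 .133
```

```text
5.75 [0.4815 0.0893 0.1479] [-0.6501 -0.7562 -0.2216] 0.0002399519848577705
[-0.0251 -0.0255  2.1053  0.0023  1.0596  1.5441]
(array([0.2976, 0.1265, 0.0309]), array([ 0.0259, -0.1309,  0.1102]))
```

{"method": "drive_tool", "body": {
  "series": [
    [[0.1,0.15,0.03],[0,0,0]],
    [[0.15,0,0],[0,0,0]],
    [[0,0,0],[0,0,0]]
  ]
}}

```text
time: 6.05
eef_pos: [0.48, 0.0802, 0.1347]
tcp_rot: [0.708, 0.001, -0.706, -0.0]
contact_force: [-0.1, -0.2, 0.1]
opening: -0.001
```

```bash
python3 q.py .480 .083 .130
```

```text
6.05 [0.48   0.0802 0.1347] [-0.0754 -0.2207  0.1471] -0.0008887791314442063
[-0.0439 -0.0142  2.1213  0.0014  1.0315  1.5253]
(array([ 0.0937, -0.0564, -0.0004]), array([ 0.0483, -0.1681,  0.0601]))
```

{"method": "drive_tool", "body": {
  "series": [
    [[0.07,-0.06,0],[0,0,0]],
    [[0.03,0,0],[0,0,0]]
  ]
}}

```text
time: 6.25
eef_pos: [0.4799, 0.0819, 0.1289]
tcp_rot: [0.708, -0.0, -0.706, -0.001]
contact_force: [-1.3, 0.8, 2.0]
opening: 0.002
```

{"method": "drive_tool", "body": {
  "series": [
    [[0.03,0,0],[0,0,0]]
  ]
}}

```text
time: 6.35
eef_pos: [0.48, 0.0818, 0.1275]
tcp_rot: [0.708, -0.0, -0.706, -0.002]
contact_force: [-1.2, 1.3, 2.5]
opening: -0.001
```

It gives: 1.5 mm in at 2.5 N. I'll press it fully in.

{"method": "drive_tool", "body": {
  "series": [
    [[0.05,0,0],[0,0,0]],
    [[0.05,0,0],[0,0,0]]
  ]
}}

```text
time: 6.55
eef_pos: [0.4801, 0.0818, 0.1232]
tcp_rot: [0.707, -0.0, -0.707, -0.002]
contact_force: [-2.5, 0.2, 5.0]
opening: -0.002
```

{"method": "drive_tool", "body": {
  "series": [
    [[0.04,0,0],[0,0,0]],
    [[0.02,0,0],[0,0,0]]
  ]
}}

```text
time: 6.75
eef_pos: [0.4801, 0.0818, 0.123]
tcp_rot: [-0.707, 0.0, 0.708, 0.001]
contact_force: [-4.4, 0.1, 7.1]
opening: -0.0
```

```bash
python3 -c "
from plant import ctrl;import cv2
for n in('top','scene'):cv2.imwrite('pics/%s2.png'%n,ctrl.read_camera(n)['img'][:,:,::-1])"
```

```text
(no output)
```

View pics/scene2.png

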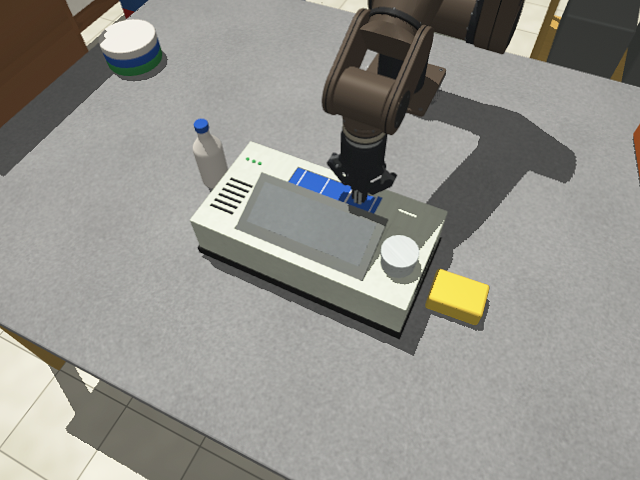

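The button is in the full 6 mm (7 N, stopped). The scene view shows the door at (310,225), just starting or still shut. I'll hold while it swings.

{"method": "drive_tool", "body": {
  "series": [
    [[0.01,0,0],[0,0,0]],
    [[0.01,0,0],[0,0,0]],
    [[0.01,0,0],[0,0,0]],
    [[0.01,0,0],[0,0,0]],
    [[0.01,0,0],[0,0,0]]
  ]
}}

```text
time: 7.35
eef_pos: [0.4801, 0.0819, 0.1231]
tcp_rot: [-0.706, 0.0, 0.708, 0.0]
contact_force: [-3.3, 0.4, 5.1]
opening: -0.001
```

```bash
python3 -c "
from plant import ctrl;import cv2
for n in('scene',):cv2.imwrite('pics/%s3.png'%n,ctrl.read_camera(n)['img'][:,:,::-1])"
```

```text
(no output)
```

View pics/scene3.png

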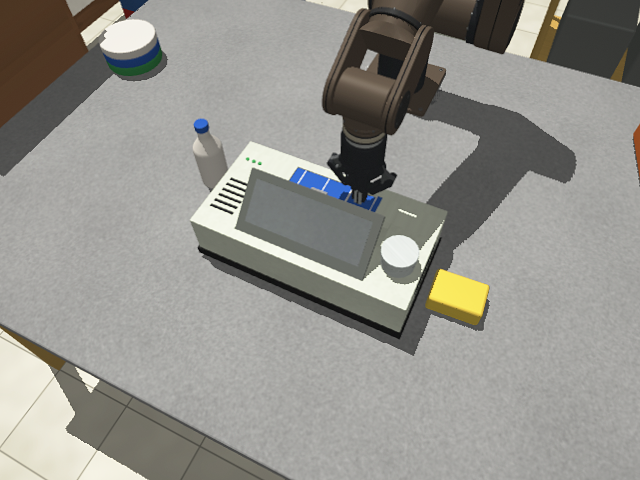

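The door is lifting: its near edge has risen over the band at (320,185). I'll keep holding.

{"method": "drive_tool", "body": {
  "series": [
    [[0.015,0,0],[0,0,0]],
    [[0.01,0,0],[0,0,0]],
    [[0.01,0,0],[0,0,0]],
    [[0.01,0,0],[0,0,0]],
    [[0.01,0,0],[0,0,0]]
  ]
}}

```text
time: 7.9
eef_pos: [0.4802, 0.0819, 0.1231]
tcp_rot: [-0.705, 0.0, 0.709, -0.001]
contact_force: [-2.5, -0.9, 6.0]
opening: 0.003
```

{"method": "drive_tool", "body": {
  "series": [
    [[0.01,0,0],[0,0,0]],
    [[0.01,0,0],[0,0,0]],
    [[0.01,0,0],[0,0,0]],
    [[0.01,0,0],[0,0,0]],
    [[0.01,0,0],[0,0,0]]
  ]
}}

```text
time: 8.4
eef_pos: [0.4802, 0.0819, 0.123]
tcp_rot: [-0.705, 0.0, 0.709, -0.002]
contact_force: [-3.5, 0.2, 6.4]
opening: -0.002
```

{"method": "drive_tool", "body": {
  "series": [
    [[0.01,0,0],[0,0,0]],
    [[0.01,0,0],[0,0,0]],
    [[0.01,0,0],[0,0,0]],
    [[0.01,0,0],[0,0,0]],
    [[0.01,0,0],[0,0,0]]
  ]
}}

```text
time: 8.9
eef_pos: [0.4802, 0.0819, 0.123]
tcp_rot: [-0.704, -0.0, 0.71, -0.003]
contact_force: [-3.3, 0.8, 6.5]
opening: 0.005
```

```bash
python3 -c "
from plant import ctrl;import cv2
for n in('scene',):cv2.imwrite('pics/%s4.png'%n,ctrl.read_camera(n)['img'][:,:,::-1])"
```

```text
(no output)
```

View pics/scene4.png

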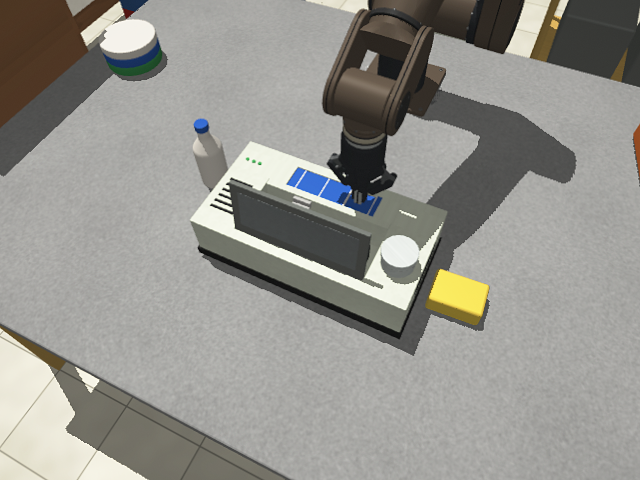

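The door now stands upright at (300,228). I'll let go by lifting straight up and slightly back.

{"method": "drive_tool", "body": {
  "series": [
    [[-0.3,0,0],[0,0,0]],
    [[-0.6,0,0.1],[0,0,0]],
    [[-0.6,0,0.1],[0,0,0]],
    [[-0.6,0,0],[0,0,0]],
    [[0,0,0],[0,0,0]]
  ]
}}

```text
time: 9.45
eef_pos: [0.4713, 0.0817, 0.2293]
tcp_rot: [-0.705, 0.0, 0.709, -0.004]
contact_force: [0.7, -0.7, 0.1]
opening: 0.001
```

{"method": "drive_tool", "body": {
  "series": [
    [[0,0,0],[0,0,0]],
    [[0,0,0],[0,0,0]],
    [[0,0,0],[0,0,0]],
    [[0,0,0],[0,0,0]],
    [[0,0,0],[0,0,0]]
  ]
}}

```text
time: 9.95
eef_pos: [0.4694, 0.0815, 0.2237]
tcp_rot: [-0.703, 0.0, 0.711, -0.004]
contact_force: [-0.6, 0.7, 0.0]
opening: -0.0
```

{"method": "drive_tool", "body": {
  "series": [
    [[0,0,0],[0,0,0]],
    [[0,0,0],[0,0,0]],
    [[0,0,0],[0,0,0]],
    [[0,0,0],[0,0,0]],
    [[0,0,0],[0,0,0]]
  ]
}}

```text
time: 10.45
eef_pos: [0.4689, 0.0815, 0.2224]
tcp_rot: [-0.702, 0.001, 0.712, -0.004]
contact_force: [0.4, -0.0, -0.3]
opening: 0.002
```

```bash
python3 -c "
from plant import ctrl;import cv2
for n in('scene','top'):cv2.imwrite('pics/%s5.png'%n,ctrl.read_camera(n)['img'][:,:,::-1])
s=ctrl.get_state();print(s['time'],s['eef_pos'],s['contact_force'],s['dq'])"
```

```text
10.55 [0.46896643 0.08149972 0.22244281] [-0.26489612 -0.52192828 -1.18032026] [ 0.00032688 -0.00016142 -0.00192115  0.0003925   0.00089737 -0.00013922]
```

View pics/scene5.png

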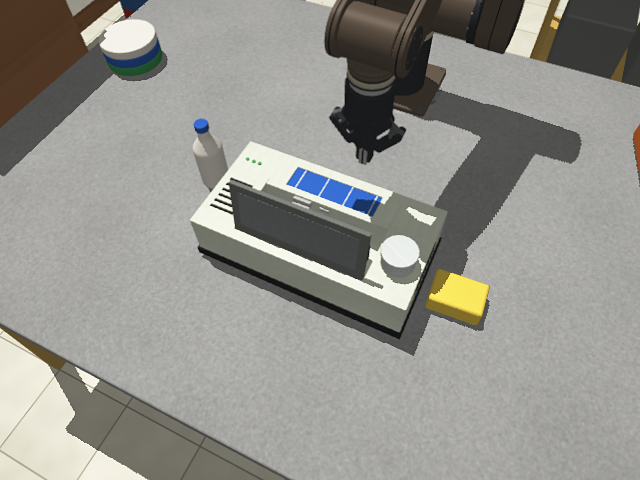

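View pics/top5.png

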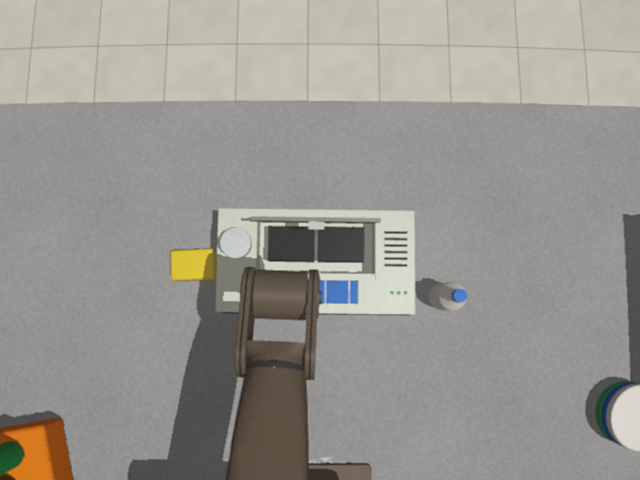

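The door stands open: edge-on in the top view at row ~218, unchanged since letting go. The bottle (452,295), tin (235,242) and block (192,265) are where they were. The fingers are clear and the force reads about zero, so I'm handing in.

```bash
python3 -c "
from plant import ctrl
print(ctrl.sign_off())"
```

```text
the job is handed in; nothing more can be done
None
```

The battery door is open and the job was handed in at about 10.6 s of the 51 s allowed.

- **Finding the button:** I felt along the band with closed fingertips. The middle and right-hand stretches were rigid. The left-hand one, at y ≈ 0.083, gave at about 2 N.
- **Pressing it:** I pushed it in the full 6 mm, held it at about 5–7 N while the door swung up, then lifted clear.
- **Last checks:** The pictures show the door standing fully open, and it looked the same a second after I let go. The bottle, tin and block are where they started. The fingertips are about 90 mm above the band, and the measured force is within sensor noise.
- **Not as gentle as intended:** My first touch on the rigid middle stretch peaked at about 22 N total (20 N downward), because I sent several small steps without pausing to check the force. The touch on the right-hand stretch reached about 18 N. Both were fingertip contacts, and the 40 N limit applies to the arm and gripper body.

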